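Load two vials into the feed tube

TASK

Load the two capped sample vials, caps up, one after the other into the clear upright tube with the closed bottom. Push the first down onto the stiff follower until about half of it is inside the tube, then set the second on its cap and push straight down, so that it drives the first one deeper until the follower is hard on the bottom. Let go and leave both standing in the tube, the upper one half out.

Things in the scene. Friction and masses are not known exactly. Their poses are not given: they have to be found in the camera images.
- vial_a: white sample vial with a black screw cap, 57 mm tall, body 20 to 21 mm diameter, cap 18 mm diameter and the top 11 mm of the height, about 18 g, rigid, standing upright. Origin: centre of its underside; z is up through the cap. The two vials are alike; either may go first.
- vial_b: white sample vial with a black screw cap, 57 mm tall, body 20 to 21 mm diameter, cap 18 mm diameter and the top 11 mm of the height, about 18 g, rigid, standing upright. Origin: centre of its underside; z is up through the cap. The two vials are alike; either may go first.
- mouth (a point): centre of the mouth of the feed tube, on its axis, level with its rim; z is up. Clear plastic tube, closed below, fixed upright on an 85 mm square, 12 mm thick aluminium foot on the worktop; rim 108 mm above the worktop. The mouth is 33 mm inside (38 outside) and narrows over the top 6 mm to a straight bore of 24 mm.
- follower (a joint): black disc in the tube that the vials stand on; value = travel downward in m, 0 (top face 8 mm below the rim) to 0.076 (hard on the bottom, 84 mm below). Starts at 0 to 0.010. Moves under about 3 N, stays where pushed. At the bottom under both vials, the upper cap top is 30 mm above the rim; to clear the rim, grip with the fingertips at most 27 mm below the cap top
Mind the look-alikes: they are no part of the job. What is shaped like the vial_a but blue or yellow is not meant.

How it is judged:
By the outcome, as a careful person would: the job done as asked, in the order asked, and still so for the second after the job is handed in, with the robot touching nothing.
It also fails if it takes over 54 s, if anything falls off the work surface, if the arm or the gripper's body presses on something with over 40 N, if the wrist force passes 120 N, or if a joint passes its speed limit or range.

ROBOT

A 6-joint arm with a two-finger parallel gripper is mounted at the origin on a cart in front of the work surface, level with it; the furniture and walls round the work are solid. World frame = base frame: x ahead of the robot, y to its left, z up, the work surface at z = 0. Lengths are in m, angles in rad, forces in N, time in s.
With the tool pointing down it reaches from about 0.375 to 0.975 m from the base axis. Payload 3.8 kg.
Tool frame: the origin (TCP) lies at the very end of the fingers, on their centre line; the grasp point (between the pads) lies 19 mm behind it; z points along the fingers, y is the direction in which the jaws open and shut (so a half turn about z gives the same grasp; the last joint's range is limited). The gripper opens to 85 mm and grips with 20 to 120 N. Pads are 22 mm wide; open, the fingers measure 114 mm over their backs; the gripper's body (76 mm by 85 mm) begins 54 mm behind the grasp point. The pads swing forward as they close: fully open they stand 13 mm farther back than shut.
Start: joints at [-1.274, 0.264, 1.604, -0, 1.274, -0.037], TCP at [0.221, -0.638, 0.2] pointing down, gripper open.
Joint ranges: [-2.63, 2.63], [-0.94, 2.18], [0.31, 2.57], [-1.31, 4.45], [0, 2.66], [-2.55, 2.55]. Speed limits (rad/s): [2.57, 2.57, 3.14, 3.14, 3.14, 3.14].

INTERFACE

Orientations are given as a rotation vector (axis times angle).
In Python, from workcell import bot, viewer, finish_job gives the robot as it stands.
- The arm moves only by the tool servo_tool, never from a script. Its argument "plan" is a list that holds one entry, the list of rows, each a list of 6 numbers: the shift along the tool's x, y, z in cm, then the turn, a rotation vector about the tool's x, y, z in degrees. A call has 1 to 20 rows; each row is the pose to reach, as a shift and turn from the pose measured when the call began, along the tool's axes at that moment; what a row does not reach only later rows make up. A row lasts 1/12 s, in which the tool goes at most 41.7 mm and 7.16 degrees, less where a joint would pass 70% of its speed; a pose out of reach is approached as far as the arm can. A call with a gripper value outside its range is refused whole. "claw" is the finger opening in cm, from 0 to 8.54, set as the call begins (left out, the last holds). The fingers move at their own pace and stop on an object; "grip_force" is the grip in N (left out, the last holds). Time passes only in rows, so rows that repeat a pose let the fingers close. It gives the time, the measured TCP pose, the force and the opening at its end, in the units of the state.
- bot.read_state(): the state, without advancing time (a new reading comes with each control period).
- viewer.read_camera(name): name is "scene" or "side" or "wrist"; returns a dict with "color" (420x560x3 uint8, red, green, blue), "fx", "fy", "cx", "cy" (pixels), "eye" and "rotation" of the camera in the world; the wrist camera has in their place "T_tool_cam" (4x4, takes a point from camera to tool coordinates, whose origin is the TCP and whose axes are the flange's). Camera axes: x right, y down, z forward; pixel columns grow to the right and rows downward; lengths in m; the calibration is good to about 2 mm. A picture is of the moment at which its call begins: read the wrist's pose just before it. There is no depth.
- finish_job(): hands the job in, once; it reports no verdict.
The state is a dict: "time": time; "q": joint angles; "joint_vel": joint speeds; "joint_torque": joint torques, N m; "tool_pos": TCP position; "tcp_rot": TCP orientation; "wrist_force": force on the tool from outside, world axes, zero at the start; "torque": the same for the moment, N m; "width": opening from 0.0 (shut) to 1.0 (fully open).
Only numpy, scipy, OpenCV 4.12 (cv2) and the standard library are available. Lean on these libraries where they do the work, as an engineer would, in place of code of your own. Each camera call takes 0.05 s, during which the arm holds its last target.

## Working session

There is one attempt and no reset: what is moved stays moved. The work goes in short steps, Python scripts to look and compute and a tool call to move; the robot and the scene stay as the last step left them, time stands still between calls to the robot, and variables do not carry over. Pictures are saved under pics/ and viewed, and the job is handed in when it is done.

Besides the shell and the picture viewer there is one more tool, called after ">>>" as name(argument=value, ...), one argument or row to a line, values as JSON. servo_tool: Moves the arm, as the interface text tells. Its arguments: {"type":"object","properties":{"plan":{"type":"array"},"claw":{"type":"number"},"grip_force":{"type":"number"}},"required":["plan"]}

```bash
mkdir -p pics; ls; cat > h.py <<'E'
import numpy as np,cv2
from scipy.spatial.transform import Rotation as R
from workcell import bot,viewer,finish_job
def snap(n,f):
    s=bot.read_state();c=viewer.read_camera(n)
    cv2.imwrite('pics/'+f,c['color'][:,:,::-1])
    if 'T_tool_cam' in c:
        T=np.eye(4);T[:3,:3]=R.from_rotvec(s['tcp_rot']).as_matrix();T[:3,3]=s['tool_pos']
        M=T@np.array(c['T_tool_cam']);c['eye']=M[:3,3];c['rotation']=M[:3,:3]
    np.savez('pics/'+f[:-4]+'.npz',**{k:np.array(v) for k,v in c.items()})
    return c
def load(f): return dict(np.load('pics/'+f+'.npz'))
def ray(c,u,v):
    d=np.array([(u-c['cx'])/c['fx'],(v-c['cy'])/c['fy'],1.]);return np.array(c['eye']),np.array(c['rotation'])@d
def atz(c,u,v,z):
    e,d=ray(c,u,v);return e+d*(z-e[2])/d[2]
def proj(c,p):
    x=np.array(c['rotation']).T@(np.array(p)-c['eye']);return c['fx']*x[0]/x[2]+c['cx'],c['fy']*x[1]/x[2]+c['cy']
E
python3 - <<'E'
from h import *
for n in('scene','side','wrist'):
    c=snap(n,n+'0.png');print(n,c['eye'],c['rotation'],c['fx'],c['cx'],c['cy'])
s=bot.read_state();print(s)
E
```

```text
pics
scene [-0.35704531 -0.21981149  0.63976358] [-1.73451565  1.35498047 -0.76815899] 440.5653431503123 278.7937748421633 219.7555534353208
side [-0.11910281 -0.36599992  0.61698784] [-1.95219364  1.10128126 -0.5596703 ] 493.109783501662 277.8497129460134 209.01784941856454
wrist [ 0.29692766 -0.61058538  0.37196402] [[ 0.32778008 -0.89867675 -0.29144523]
 [-0.94475334 -0.31217129 -0.09995104]
 [-0.00115716  0.30810582 -0.95135139]] 297.7384025214535 279.66487783177206 210.15241225786784
{'time': 0.15, 'q': array([-1.27390103e+00,  2.64593982e-01,  1.60507088e+00,  2.09886841e-05,
        1.27372188e+00, -3.68827858e-02]), 'joint_vel': array([-0.00179002, -0.00241895, -0.00348071, -0.00069912,  0.00116968,
       -0.00071001]), 'joint_torque': array([-2.02305375e-03, -5.15908492e+01, -3.67959201e+01,  2.19336118e-05,
        8.07201635e-03,  1.86690676e-05]), 'tool_pos': array([ 0.22097082, -0.63713502,  0.19913303]), 'tcp_rot': array([-3.09618916e+00, -5.21561510e-01,  3.33904756e-04]), 'wrist_force': array([ 0.49200289, -0.54209638,  0.52015166]), 'torque': array([-0.02596421, -0.02616946, -0.02034988]), 'width': 0.9996540534709015}
```

```bash
python3 - <<'E'
s=open('h.py').read()
s=s.replace("    np.savez","    r=np.array(c['rotation'])\n    if r.size==3: c['rotation']=R.from_rotvec(r).as_matrix()\n    np.savez")
open('h.py','w').write(s)
from scipy.spatial.transform import Rotation as R
import numpy as np
for f in('scene0','side0'):
    d=dict(np.load(f'pics/{f}.npz'));d['rotation']=R.from_rotvec(d['rotation']).as_matrix();np.savez(f'pics/{f}.npz',**d);print(d['rotation'])
E
```

```text
[[ 0.2459156  -0.4917776   0.8352726 ]
 [-0.96926608 -0.11855428  0.21556472]
 [-0.00698476 -0.86261212 -0.50581769]]
[[ 0.52138936 -0.4952762   0.69487741]
 [-0.85326546 -0.29348833  0.43104832]
 [-0.00954956 -0.8176589  -0.57562377]]
```

View pics/scene0.png

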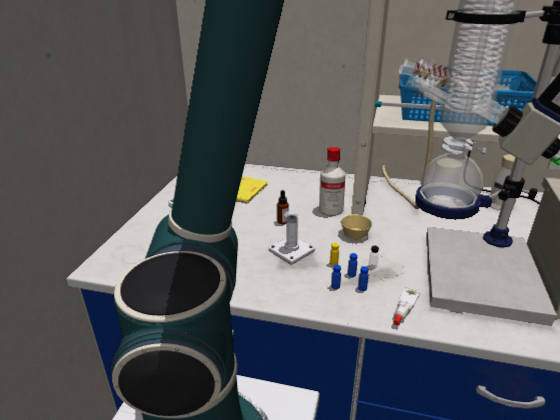

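View pics/side0.png

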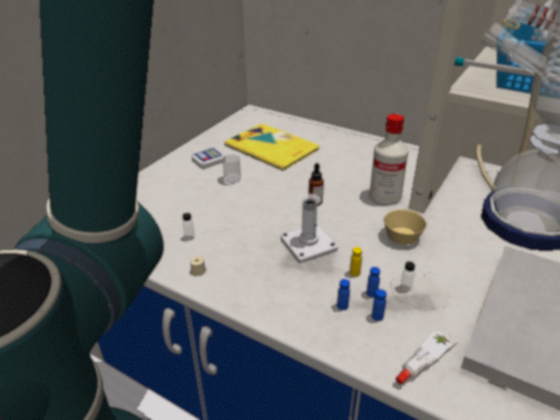

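View pics/wrist0.png

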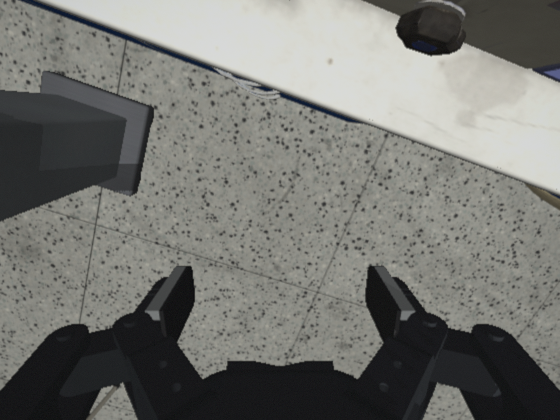

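```bash
python3 - <<'E'
import cv2
a=cv2.imread('pics/side0.png')
t=[cv2.resize(a[y:y+75,x:x+50],None,fx=5,fy=5,interpolation=cv2.INTER_CUBIC) for x,y in((165,190),(285,190),(385,240))]
cv2.imwrite('pics/sz.png',cv2.hconcat(t))
E
```

```text
(no output)
```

View pics/sz.png

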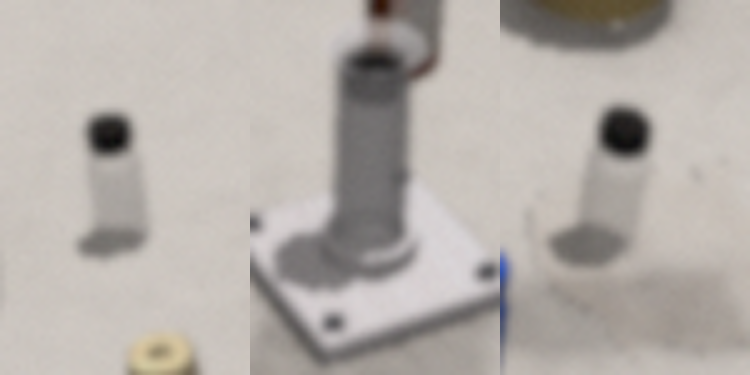

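```bash
python3 - <<'E'
from h import *
c=load('side0')
A=atz(c,186.8,214.5,.057);B=atz(c,409.8,264,.057);M=atz(c,310.8,199.5,.108)
print('bottoms by image', atz(c,165+125/5,190+237/5,0),atz(c,385+605/5-100,240+245/5,0))
for p in(A,B,M):print(p,np.hypot(p[0],p[1]))
s=load('scene0')
for p in(A,B,M):print(proj(s,p),proj(s,[*p[:2],0]),proj(c,[*p[:2],0]))
E
```

```text
bottoms by image [0.45068866 0.19652483 0.        ] [ 0.53201383 -0.2256304   0.        ]
[0.45063424 0.19627887 0.057     ] 0.491524781994742
[ 0.53276429 -0.22377481  0.057     ] 0.5778520137516842
[ 0.55225609 -0.02118631  0.108     ] 0.5526623256965527
(np.float64(195.3434435899626), np.float64(243.1216030635747)) (np.float64(197.71621424918905), np.float64(262.4136662751262)) (np.float64(190.07737004315226), np.float64(237.4533189534481))
(np.float64(375.1050720887699), np.float64(247.6130473507959)) (np.float64(372.6646890017816), np.float64(267.1808394503647)) (np.float64(405.1291621960894), np.float64(288.35876396662206))
(np.float64(293.1070159686096), np.float64(214.81399128596775)) (np.float64(292.7077335745384), np.float64(251.50700721084752)) (np.float64(309.2129978026194), np.float64(244.9879849266634))
```

```bash
python3 - <<'E'
from h import *
c=load('side0')
for n,u,v in(('blue1',375,269),('blue2',380,293),('blue3',345,283),('yel',357,250)):
    print(n,atz(c,u,v,.055))
print('bowl',atz(c,405,243,0))
s=bot.read_state();print(R.from_rotvec(s['tcp_rot']).as_matrix())
print(viewer.read_camera('wrist')['T_tool_cam'])
E
```

```text
blue1 [ 0.49301645 -0.17735363  0.055     ]
blue2 [ 0.44419919 -0.20583273  0.055     ]
blue3 [ 0.43643655 -0.14844986  0.055     ]
yel [ 0.52328574 -0.13105409  0.055     ]
bowl [ 0.6542184  -0.18044187  0.        ]
[[ 9.44813373e-01  3.27608661e-01 -5.05672052e-04]
 [ 3.27609040e-01 -9.44811808e-01  1.72146014e-03]
 [ 8.62003259e-05 -1.79212130e-03 -9.99998390e-01]]
[[ 1.71535192e-04 -9.51331144e-01 -3.08170447e-01  8.04964365e-02]
 [ 9.99999586e-01 -1.12306204e-04  9.03316697e-04 -4.59162800e-04]
 [-8.93962760e-04 -3.08170475e-01  9.51330731e-01 -1.72994622e-01]
 [ 0.00000000e+00  0.00000000e+00  0.00000000e+00  1.00000000e+00]]
```

```bash
python3 - <<'E'
from h import *
c=load('side0');s=load('scene0')
for n,u,v in(('plateNear',470,375),('plateFar',510,250)):
    print(n,atz(c,u,v,0.02))
for n,u,v in(('corner1',428,230),('c2',430,302),('c3',548,312),('colfoot',498,238)):
    print(n,atz(s,u,v,0.03))
print(atz(c,316,200,0),atz(c,388,198,0))
w=load('wrist0')
for u,v in((430,30),(130,35),(550,190)):print(atz(w,u,v,0))
E
```

```text
plateNear [ 0.39179517 -0.36616268  0.02      ]
plateFar [ 0.70919505 -0.36144078  0.02      ]
corner1 [ 0.69006982 -0.35308235  0.03      ]
c2 [ 0.39724151 -0.34666504  0.03      ]
c3 [ 0.42210933 -0.57428728  0.03      ]
colfoot [ 0.69156735 -0.52368868  0.03      ]
[0.69885173 0.04107022 0.        ] [ 0.78783005 -0.09361     0.        ]
[ 0.43345217 -0.73739662  0.        ]
[ 0.32073649 -0.42704054  0.        ]
[ 0.32253157 -0.96854828  0.        ]
```

```bash
python3 - <<'E'
import cv2
a=cv2.imread('pics/scene0.png')[60:360,300:560]
cv2.imwrite('pics/sz2.png',cv2.resize(a,None,fx=2,fy=2))
E
```

```text
(no output)
```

View pics/sz2.png

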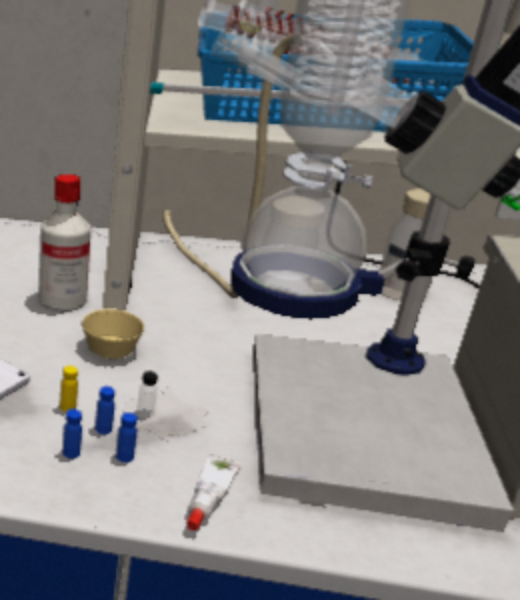

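>>> servo_tool(
  plan=[
    [[12.6,-21,0,0,0,19.1],[12.6,-21,0,0,0,19.1],[12.6,-21,0,0,0,19.1],[12.6,-21,0,0,0,19.1],[12.6,-21,0,0,0,19.1],[12.6,-21,0,0,0,19.1],[12.6,-21,0,0,0,19.1],[28.5,-33.5,0,0,0,19.1],[28.5,-33.5,0,0,0,19.1],[28.5,-33.5,0,0,0,19.1],[28.5,-33.5,0,0,0,19.1],[28.5,-33.5,0,0,0,19.1],[28.5,-33.5,0,0,0,19.1],[43,-28.8,0,0,0,19.1],[43,-28.8,0,0,0,19.1],[43,-28.8,0,0,0,19.1],[43,-28.8,0,0,0,19.1],[43,-28.8,0,0,0,19.1],[43,-28.8,0,0,0,19.1]],
  ],
  claw=4.5,
  grip_force=40,
)

```text
time: 1.78
tool_pos: [0.5336, -0.2248, 0.1989]
tcp_rot: [-3.14, -0.002, 0.003]
wrist_force: [-0.7, 0.7, -0.1]
width: 0.528
```

```bash
python3 - <<'E'
from h import *
c=snap('wrist','w1.png');s=bot.read_state();print(s['time'],s['tool_pos'],s['tcp_rot'],s['wrist_force'])
print(proj(c,[.5328,-.2238,.057]),proj(c,[.5328,-.2238,0]))
E
```

```text
1.8333 [ 0.53247922 -0.22477078  0.19894123] [-3.13985571e+00 -1.27134450e-03  3.80307630e-03] [-0.82219306 -0.6657384   0.42992331]
(np.float64(279.5149724193198), np.float64(191.73039584893678)) (np.float64(279.5901825269667), np.float64(180.47848560678463))
```

View pics/w1.png

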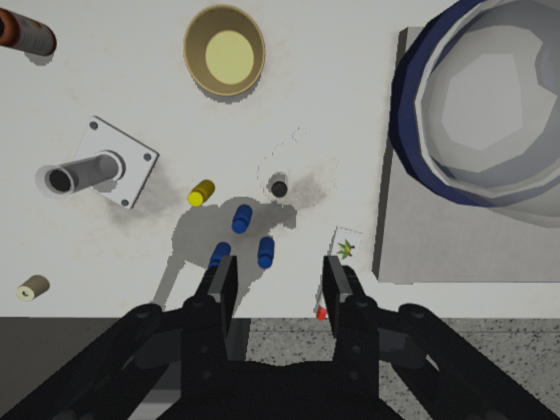

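```bash
python3 - <<'E'
import cv2
a=cv2.imread('pics/w1.png')
t=[cv2.resize(a[y:y+60,x:x+75],None,fx=5,fy=5,interpolation=cv2.INTER_CUBIC) for x,y in((20,150),(245,160))]
cv2.imwrite('pics/wz1.png',cv2.hconcat(t))
E
```

```text
(no output)
```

View pics/wz1.png

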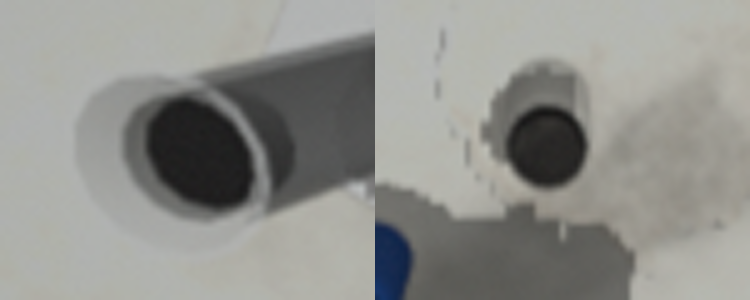

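```bash
python3 - <<'E'
from h import *
c=load('w1')
print(atz(c,279.4,189.4,.057),atz(c,54.4,183,.108))
for z in(.09,.095,.1):print(z,atz(c,60.2,180.4,z))
E
```

```text
[ 0.53541163 -0.22367083  0.057     ] [ 0.55373096 -0.01998974  0.108     ]
0.09 [ 0.55217382 -0.01224945  0.09      ]
0.095 [ 0.55327582 -0.01601099  0.095     ]
0.1 [ 0.55437781 -0.01977254  0.1       ]
```

>>> servo_tool(
  plan=[
    [[0.15,-0.1,6,0,0,0],[0.15,-0.1,12,0,0,0],[0.15,-0.1,14,0,0,0],[0.15,-0.1,16.6,0,0,0],[0.15,-0.1,16.6,0,0,0],[0.15,-0.1,16.6,0,0,0],[0.15,-0.1,16.6,0,0,0]],
  ],
)

```text
time: 2.42
tool_pos: [0.5342, -0.2246, 0.0351]
tcp_rot: [-3.141, 0.0, 0.001]
wrist_force: [0.7, -0.8, 0.5]
width: 0.525
```

```bash
python3 - <<'E'
from h import *
c=snap('wrist','w2.png');s=bot.read_state();print(s['time'],s['tool_pos'],s['tcp_rot'],s['wrist_force'])
E
```

```text
2.4667 [ 0.53559754 -0.22510861  0.03645144] [3.14091726e+00 2.41839015e-04 3.71697841e-03] [ 0.1664013  -0.47973678  0.64602282]
```

View pics/w2.png

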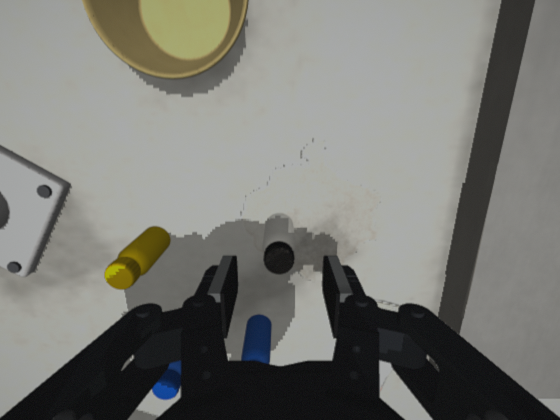

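```bash
python3 - <<'E'
from h import *
c=load('w2')
print(atz(c,279.3,256,.057))
for i in range(3): s=bot.read_state();print(s['tool_pos'])
print(proj(c,[.5342,-.2237,.057]))
E
```

```text
[ 0.53849195 -0.22369258  0.057     ]
[ 0.53559754 -0.22510861  0.03645144]
[ 0.53559754 -0.22510861  0.03645144]
[ 0.53559754 -0.22510861  0.03645144]
(np.float64(279.31547762543937), np.float64(262.85396080245573))
```

>>> servo_tool(
  plan=[
    [[0.2,-0.1,0.25,0,0,0],[0.2,-0.1,0.25,0,0,0],[0.2,-0.1,0.25,0,0,0]],
  ],
)

```text
time: 2.72
tool_pos: [0.5396, -0.225, 0.0366]
tcp_rot: [3.139, 0.0, 0.01]
wrist_force: [-0.0, 0.0, -0.2]
width: 0.531
```

```bash
python3 - <<'E'
from h import *
c=snap('wrist','w3.png');s=bot.read_state();print(s['time'],s['tool_pos'])
E
```

```text
2.7667 [ 0.53898685 -0.22467629  0.03592942]
```

>>> servo_tool(
  plan=[
    [[0,0,0,0,0,0],[0,0,0,0,0,0],[0,0,0,0,0,0],[0,0,0,0,0,0],[0,0,0,0,0,0],[0,0,0,0,0,0],[0,0,0,0,0,0],[0,0,0,0,0,0]],
  ],
  claw=0,
  grip_force=60,
)

```text
time: 3.43
tool_pos: [0.539, -0.2247, 0.0358]
tcp_rot: [3.14, 0.001, 0.008]
wrist_force: [0.1, -0.0, 0.2]
width: 0.001
```

```bash
python3 - <<'E'
from h import *
c=snap('wrist','w4.png');s=bot.read_state();print(s['time'],s['tool_pos'],s['width'],s['tcp_rot'])
c=snap('side','s4.png')
a=cv2.imread('pics/w3.png')[180:330,180:380];b=cv2.imread('pics/w4.png')[180:330,180:380];d=cv2.imread('pics/s4.png')[200:350,330:480]
cv2.imwrite('pics/wz4.png',cv2.resize(cv2.hconcat([a,b,d]),None,fx=1.45,fy=1.45))
E
```

```text
3.4833 [ 0.538936   -0.22465977  0.0357951 ] -0.0013435780823556102 [3.13958599e+00 5.17472931e-04 8.07644166e-03]
```

View pics/wz4.png

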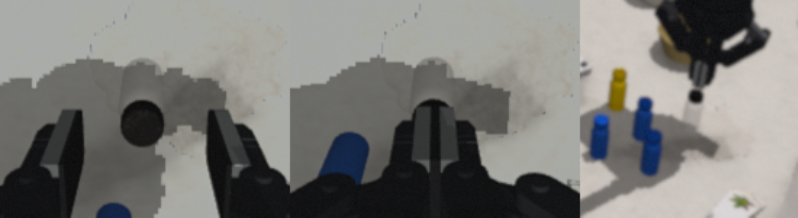

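```bash
python3 - <<'E'
from h import *
c=load('w4');t=np.array([.5389,-.2247,.0358])
for dz in(0,.01,.02,.03):print(dz,proj(c,t+[0,0,dz]))
print(proj(c,[.5389,-.2237,.057]))
c=load('s4')
for dz in(0,.02,.03):print(dz,proj(c,t+[0,0,dz]))
a=cv2.imread('pics/s4.png')[180:320,330:480]
cv2.imwrite('pics/sz4.png',cv2.resize(a,None,fx=4,fy=4,interpolation=cv2.INTER_CUBIC))
a=cv2.imread('pics/w4.png')[200:320,220:340]
cv2.imwrite('pics/wz4b.png',cv2.resize(a,None,fx=4.5,fy=4.5,interpolation=cv2.INTER_CUBIC))
E
```

```text
0 (np.float64(280.85641020245686), np.float64(246.53977886065312))
0.01 (np.float64(280.95937027894126), np.float64(253.4853736536642))
0.02 (np.float64(281.0738534094317), np.float64(261.2083033772259))
0.03 (np.float64(281.2019087105199), np.float64(269.8467996062937))
(np.float64(279.32831587785), np.float64(262.1947029906659))
0 (np.float64(409.7371840570553), np.float64(271.3880740303425))
0.02 (np.float64(411.43026530937476), np.float64(262.6551618011687))
0.03 (np.float64(412.29430462011845), np.float64(258.1984474804925))
```

View pics/sz4.png

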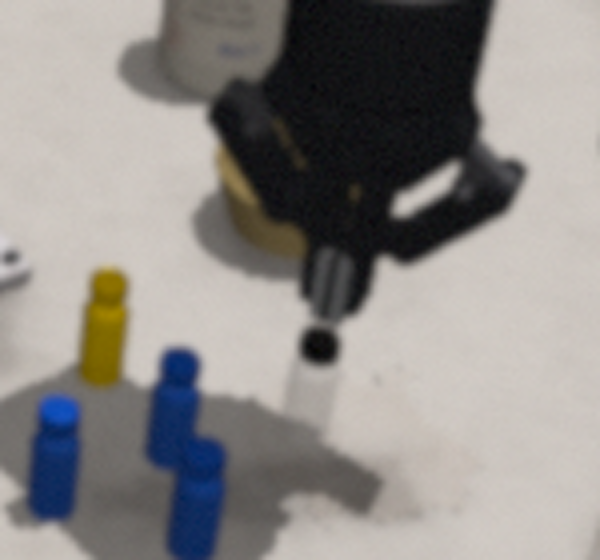

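View pics/wz4b.png

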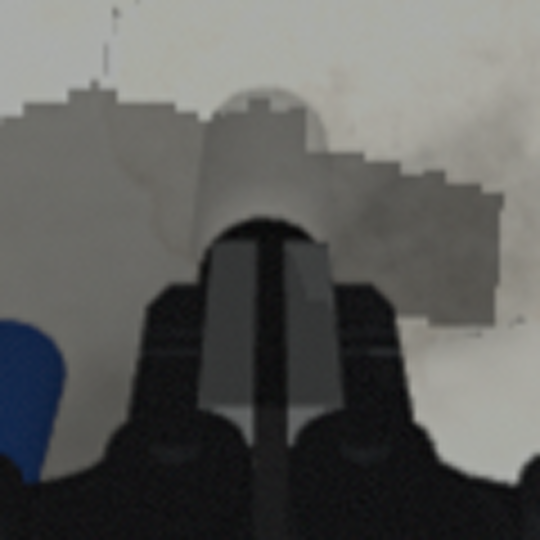

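```bash
python3 - <<'E'
from h import *
c=load('w4');s=bot.read_state();t=s['tool_pos'];Rm=R.from_rotvec(s['tcp_rot']).as_matrix()
for x in(.011,0,-.011):
  for z in(0,-.01,-.02,-.03,-.04):print(x,z,np.round(proj(c,t+Rm@[x,0,z]),1),np.round(proj(load('s4'),t+Rm@[x,0,z]),1))
print(s['q'])
E
```

```text
0.011 0 [280.9 230.4] [411.9 267.6]
0.011 -0.01 [280.9 236.7] [412.7 263.3]
0.011 -0.02 [281.  243.7] [413.5 259. ]
0.011 -0.03 [281.1 251.6] [414.4 254.5]
0.011 -0.04 [281.2 260.4] [415.2 250. ]
0 0 [280.8 246.5] [409.7 271.3]
0 -0.01 [280.9 253.5] [410.6 267. ]
0 -0.02 [281.  261.3] [411.4 262.6]
0 -0.03 [281.1 270.1] [412.2 258.2]
0 -0.04 [281.2 279.9] [413.1 253.7]
-0.011 0 [280.8 262. ] [407.6 275.1]
-0.011 -0.01 [280.9 269.7] [408.4 270.8]
-0.011 -0.02 [281.  278.3] [409.2 266.4]
-0.011 -0.03 [281.  287.8] [410.1 261.9]
-0.011 -0.04 [281.1 298.5] [410.9 257.4]
[-4.37899862e-01  2.44616133e-01  1.95443204e+00  4.83546755e-04
  9.36950193e-01  1.13232579e+00]
```

>>> servo_tool(
  plan=[
    [[0,0,0,0,0,0],[0,0,0,0,0,0],[0,0,0,0,0,0],[0,0,0,0,0,0],[0,0,0,0,0,0],[0,0,1,0,0,0],[0,0,1.6,0,0,0],[0,0,2.2,0,0,0],[0,0,2.7,0,0,0],[0,0,2.7,0,0,0]],
  ],
  claw=4.5,
)

```text
time: 4.37
tool_pos: [0.5376, -0.224, 0.0068]
tcp_rot: [3.141, 0.0, 0.003]
wrist_force: [-0.4, -0.4, -0.6]
width: 0.524
```

```bash
python3 - <<'E'
from h import *
c=snap('side','s5.png');c=snap('wrist','w5.png');s=bot.read_state();print(s['time'],s['tool_pos'],s['width'],s['wrist_force'])
a=cv2.imread('pics/s5.png')[180:320,330:480];b=cv2.imread('pics/w5.png')[180:320,200:350]
cv2.imwrite('pics/sz5.png',cv2.resize(cv2.hconcat([a,b]),None,fx=2.6,fy=2.6,interpolation=cv2.INTER_CUBIC))
E
```

```text
4.4667 [ 0.5386539  -0.22452785  0.00818362] 0.5258594946425118 [-1.08524164 -0.61246482  0.81081749]
```

View pics/sz5.png

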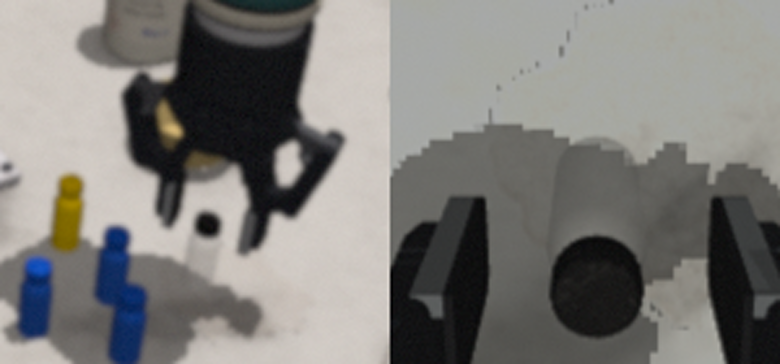

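>>> servo_tool(
  plan=[
    [[0,0,0,0,0,0],[0,0,0,0,0,0],[0,0,0,0,0,0],[0,0,0,0,0,0],[0,0,0,0,0,0],[0,0,0,0,0,0],[0,0,0,0,0,0]],
  ],
  claw=0,
)

```text
time: 5.05
tool_pos: [0.5391, -0.2247, 0.0087]
tcp_rot: [3.14, 0.0, 0.008]
wrist_force: [0.6, 1.2, 1.8]
width: 0.184
```

```bash
python3 - <<'E'
from h import *
c=snap('side','s6.png');c=snap('wrist','w6.png');s=bot.read_state();print(s['time'],s['tool_pos'],s['width']*85,s['wrist_force'])
a=cv2.imread('pics/s6.png')[210:310,360:460];b=cv2.imread('pics/w6.png')[190:320,210:340];b=cv2.resize(b,(100,100))
cv2.imwrite('pics/sz6.png',cv2.resize(cv2.hconcat([a,b]),None,fx=4,fy=4,interpolation=cv2.INTER_CUBIC))
E
```

```text
5.15 [ 0.53903822 -0.22464678  0.00861409] 15.83194170838501 [0.16562524 0.10797526 2.24857477]
```

View pics/sz6.png

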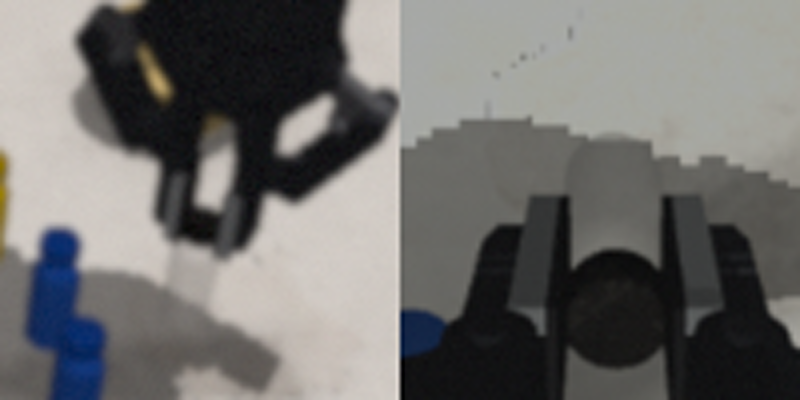

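>>> servo_tool(
  plan=[
    [[0,0,-3,0,0,0],[0,0,-6,0,0,0],[0,0,-9,0,0,0],[0,0,-12,0,0,0],[0,0,-15,0,0,0],[0.3,-4,-15,0,0,0],[0.6,-8,-15,0,0,0],[0.9,-12,-15,0,0,0],[1.2,-16,-15,0,0,0],[1.4,-20.4,-15,0,0,0],[1.4,-20.4,-15,0,0,0],[1.4,-20.4,-15,0,0,0],[1.4,-20.4,-15,0,0,0]],
  ],
)

```text
time: 6.23
tool_pos: [0.552, -0.0204, 0.158]
tcp_rot: [3.139, 0.003, 0.007]
wrist_force: [0.5, -0.4, -0.7]
width: 0.182
```

```bash
python3 - <<'E'
from h import *
s=bot.read_state();print(s['time'],s['tool_pos'],s['width']*85,s['wrist_force'],s['tcp_rot'])
c=snap('side','s7.png');c=snap('scene','c7.png');c=snap('wrist','w7.png')
a=cv2.imread('pics/s7.png')[100:280,220:400];b=cv2.imread('pics/w7.png')[120:340,180:380];d=cv2.imread('pics/c7.png')[120:280,220:380];b=cv2.resize(b,(164,180));d=cv2.resize(d,(180,180))
cv2.imwrite('pics/sz7.png',cv2.resize(cv2.hconcat([a,b,d]),None,fx=1.5,fy=1.5,interpolation=cv2.INTER_CUBIC))
E
```

```text
6.2333 [ 0.55197133 -0.02042153  0.15795461] 15.428951384371086 [ 0.51270101 -0.41726307 -0.6586933 ] [3.13903784e+00 2.85336309e-03 6.64257983e-03]
```

View pics/sz7.png

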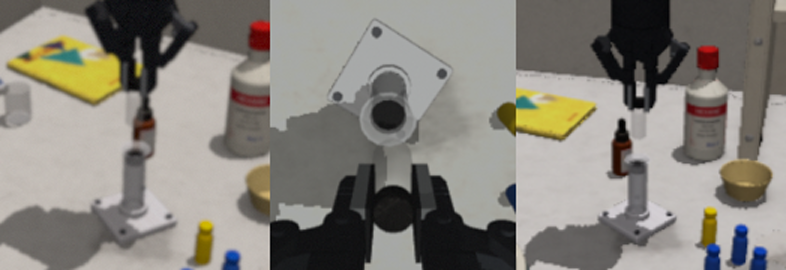

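View pics/w7.png

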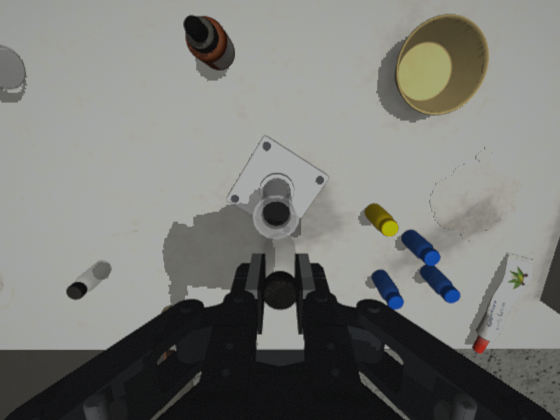

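```bash
python3 - <<'E'
from h import *
a=cv2.imread('pics/w7.png')[185:315,230:330]
cv2.imwrite('pics/wz7.png',cv2.resize(a,None,fx=4.5,fy=4.5,interpolation=cv2.INTER_CUBIC))
a=cv2.imread('pics/s7.png')[130:250,280:345];b=cv2.imread('pics/c7.png')[160:280,265:325]
cv2.imwrite('pics/wz7b.png',cv2.resize(cv2.hconcat([a,b]),None,fx=5,fy=5,interpolation=cv2.INTER_CUBIC))
E
```

```text
(no output)
```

View pics/wz7.png

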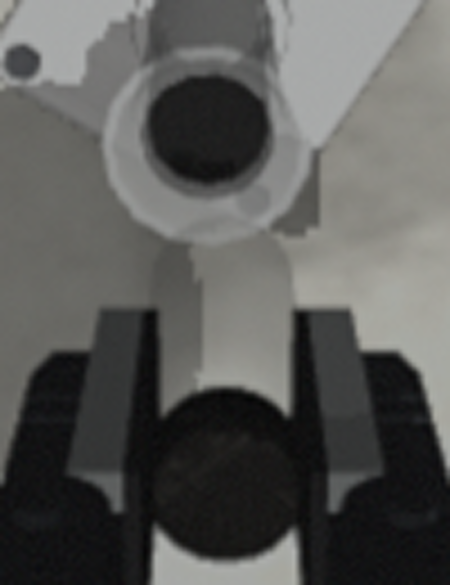

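View pics/wz7b.png

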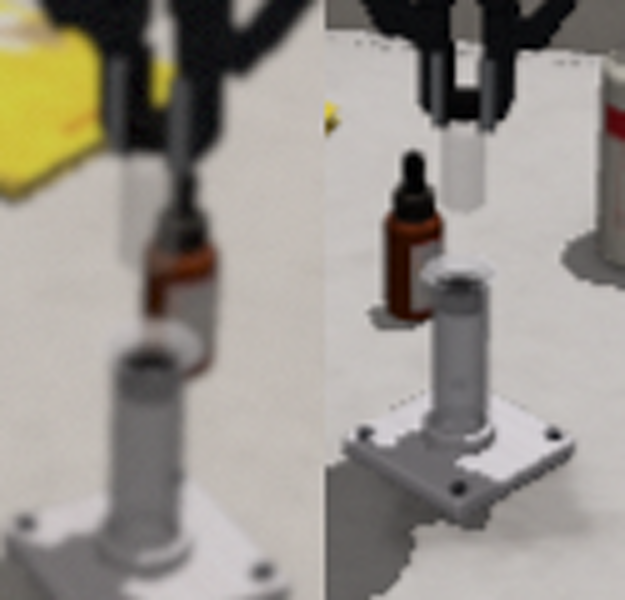

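```bash
cat >> h.py <<'E'
def tri(obs):
    A=np.zeros((3,3));b=np.zeros(3)
    for c,u,v in obs:
        e,d=ray(c,u,v);d=d/np.linalg.norm(d);P=np.eye(3)-np.outer(d,d);A+=P;b+=P@e
    return np.linalg.solve(A,b)
E
python3 - <<'E'
from h import *
S=load('s7');C=load('c7');W=load('w7')
print('vial bottom',tri([(S,306.4,181.6),(C,292.8,201)]))
print('rim',tri([(S,312,199),(C,291.6,214.4)]),tri([(S,312,199),(C,291.6,214.4),(W,276,217.2)]))
print('rim wrist',atz(W,276,217.2,.108))
for z in(.19,.2,.207,.215):print('cap wrist',z,atz(W,280.4,290.1,z))
for z in(.14,.15,.16):print('bottom at z',z,atz(S,306.4,181.6,z),atz(C,292.8,201,z))
print('rim',atz(S,312,199,.108),atz(C,291.6,214.4,.108))
E
```

```text
vial bottom [ 0.52489825 -0.02571467  0.1617567 ]
rim [ 0.57151327 -0.01351984  0.09643555] [ 0.5550956  -0.01887039  0.10721629]
rim wrist [ 0.55453763 -0.01814833  0.108     ]
cap wrist 0.19 [ 0.54080072 -0.02122213  0.19      ]
cap wrist 0.2 [ 0.54722393 -0.0211703   0.2       ]
cap wrist 0.207 [ 0.55172018 -0.02113402  0.207     ]
cap wrist 0.215 [ 0.55685875 -0.02109256  0.215     ]
bottom at z 0.14 [ 0.55731262 -0.00832273  0.14      ] [ 0.56303408 -0.01770118  0.14      ]
bottom at z 0.15 [ 0.54313164 -0.01582139  0.15      ] [ 0.54462379 -0.0217453   0.15      ]
bottom at z 0.16 [ 0.52895067 -0.02332006  0.16      ] [ 0.5262135  -0.02578942  0.16      ]
rim [ 0.55483337 -0.02230759  0.108     ] [ 0.55338055 -0.01717437  0.108     ]
```

>>> servo_tool(
  plan=[
    [[0.3,-0.25,1,0,0,0],[0.3,-0.25,2,0,0,0],[0.3,-0.25,3,0,0,0],[0.3,-0.25,3.3,0,0,0],[0.3,-0.25,3.3,0,0,0],[0.3,-0.25,3.3,0,0,0]],
  ],
)

```text
time: 6.88
tool_pos: [0.5547, -0.0196, 0.1243]
tcp_rot: [3.139, -0.003, 0.005]
wrist_force: [0.4, 0.1, 0.1]
width: 0.184
```

```bash
python3 - <<'E'
from h import *
s=bot.read_state();print(s['time'],s['tool_pos'],s['width']*85,s['wrist_force'],s['tcp_rot'])
c=snap('side','s8.png');c=snap('scene','c8.png');c=snap('wrist','w8.png')
a=cv2.imread('pics/s8.png')[130:250,280:345];b=cv2.imread('pics/c8.png')[160:280,265:325];d=cv2.imread('pics/w8.png')[205:325,240:320]
cv2.imwrite('pics/wz8.png',cv2.resize(cv2.hconcat([a,b,d]),None,fx=3.9,fy=3.9,interpolation=cv2.INTER_CUBIC))
E
```

```text
6.8833 [ 0.55474255 -0.01956264  0.12426354] 15.629810115209061 [0.38073742 0.14618155 0.07480428] [ 3.13941660e+00 -2.61410975e-03  4.64996191e-03]
```

View pics/wz8.png

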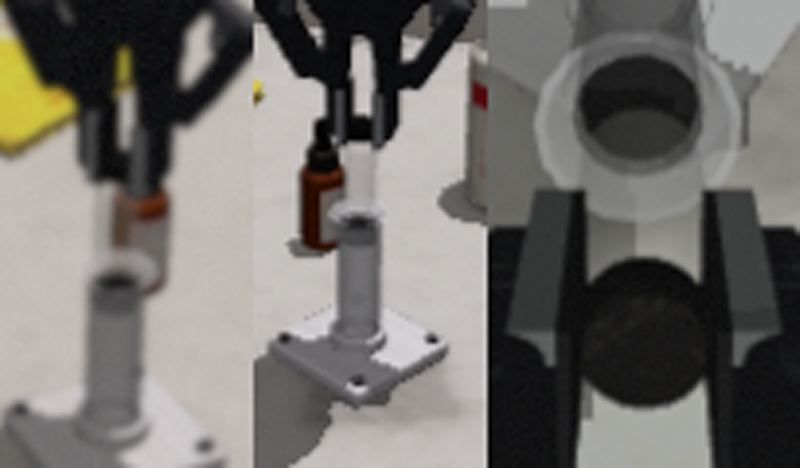

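```bash
python3 - <<'E'
from h import *
W=load('w8');S=load('s8');C=load('c8')
k=3.9
def w(u,v):return (u-488)/k+240,v/k+205
print('rim',atz(W,*w(637,125),.108))
print('cap',[atz(W,*w(645,332),z) for z in(.17,.173,.176)])
print('front bottom',[atz(W,*w(645,104),z) for z in(.112,.116,.12)])
a=cv2.imread('pics/w8.png')[205:305,250:310]
b=cv2.imread('pics/s8.png')[160:230,290:330];b=cv2.resize(b,(57,100))
cv2.imwrite('pics/wz8b.png',cv2.resize(cv2.hconcat([a,b]),None,fx=6,fy=6,interpolation=cv2.INTER_CUBIC))
# predicted in side: model vial at (x,y) bottom z .116
for n,p in(('rim',[.5545,-.0185,.108]),('vb',[.5545,-.0185,.116]),('vt',[.5545,-.0185,.14]),('base',[.5545,-.0185,.012])):
  print(n,proj(S,p),proj(C,p))
E
```

```text
rim [ 0.55478103 -0.01778354  0.108     ]
cap [array([ 0.55238682, -0.01892144,  0.17      ]), array([ 0.5543115 , -0.01890924,  0.173     ]), array([ 0.55623618, -0.01889704,  0.176     ])]
front bottom [array([ 0.56038024, -0.0191897 ,  0.112     ]), array([ 0.56197852, -0.01917273,  0.116     ]), array([ 0.5635768 , -0.01915577,  0.12      ])]
rim (np.float64(310.09418270961476), np.float64(198.49991126688892)) (np.float64(292.2324005335924), np.float64(214.24184163080574))
vb (np.float64(310.2164609806088), np.float64(194.88718650051297)) (np.float64(292.26022295418875), np.float64(211.3788246566643))
vt (np.float64(310.5908673810306), np.float64(183.8253088300377)) (np.float64(292.34496768243633), np.float64(202.65831830814057))
base (np.float64(308.71776730561675), np.float64(239.16625352394055)) (np.float64(291.9141805167484), np.float64(246.98770953905034))
```

View pics/wz8b.png

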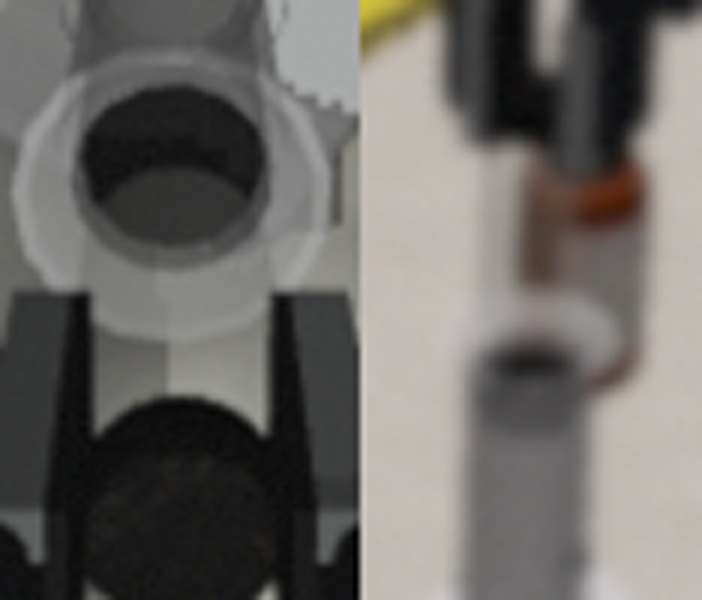

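>>> servo_tool(
  plan=[
    [[0.3,-0.05,0,0,0,0],[0.3,-0.05,0.3,0,0,0],[0.3,-0.05,0.6,0,0,0],[0.3,-0.05,0.9,0,0,0],[0.3,-0.05,1.2,0,0,0],[0.3,-0.05,1.4,0,0,0],[0.3,-0.05,1.4,0,0,0]],
  ],
)

```text
time: 7.62
tool_pos: [0.5581, -0.0189, 0.1107]
tcp_rot: [3.139, -0.002, 0.006]
wrist_force: [0.2, 1.0, -0.3]
width: 0.184
```

```bash
python3 - <<'E'
from h import *
s=bot.read_state();print(s['time'],s['tool_pos'],s['width']*85,s['wrist_force'],s['torque'],s['tcp_rot'])
c=snap('side','s9.png');c=snap('scene','c9.png');c=snap('wrist','w9.png')
a=cv2.imread('pics/s9.png')[130:250,280:345];b=cv2.imread('pics/c9.png')[160:280,265:325];d=cv2.imread('pics/w9.png')[205:325,240:320]
cv2.imwrite('pics/wz9.png',cv2.resize(cv2.hconcat([a,b,d]),None,fx=3.9,fy=3.9,interpolation=cv2.INTER_CUBIC))
E
```

```text
7.6167 [ 0.55814971 -0.01891827  0.11073668] 15.674248651627401 [ 0.18685337  0.99418714 -0.31925352] [ 0.01793438  0.02199435 -0.01725182] [ 3.13937605e+00 -2.12772510e-03  6.18542426e-03]
```

View pics/wz9.png

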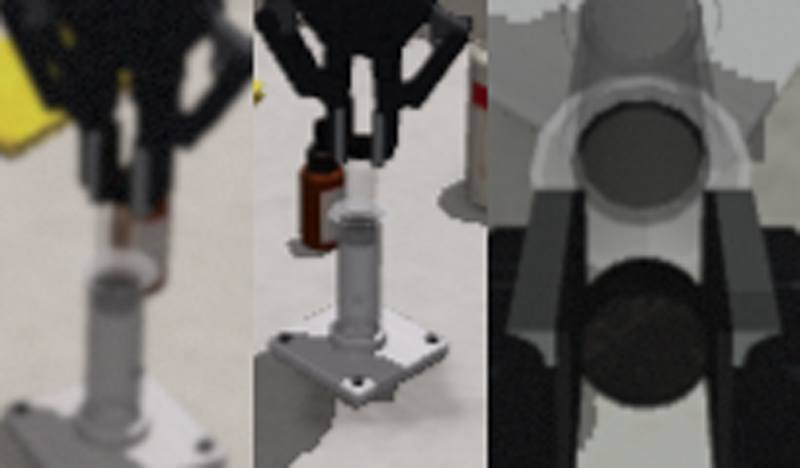

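>>> servo_tool(
  plan=[
    [[0,0,0.2,0,0,0],[0,0,0.4,0,0,0],[0,0,0.6,0,0,0],[0,0,0.8,0,0,0],[0,0,0.8,0,0,0]],
  ],
)

```text
time: 8.18
tool_pos: [0.559, -0.019, 0.1035]
tcp_rot: [3.139, -0.002, 0.009]
wrist_force: [0.3, -0.3, 0.4]
width: 0.18
```

```bash
python3 - <<'E'
from h import *
s=bot.read_state();print(s['time'],s['tool_pos'],s['width']*85,s['wrist_force'],s['torque'],s['tcp_rot'])
c=snap('side','s10.png');c=snap('scene','c10.png');c=snap('wrist','w10.png')
a=cv2.imread('pics/s10.png')[130:250,280:345];b=cv2.imread('pics/c10.png')[160:280,265:325];d=cv2.imread('pics/w10.png')[205:325,240:320]
cv2.imwrite('pics/wz10.png',cv2.resize(cv2.hconcat([a,b,d]),None,fx=3.9,fy=3.9,interpolation=cv2.INTER_CUBIC))
E
```

```text
8.1833 [ 0.55900147 -0.01900908  0.10352905] 15.337178563190154 [ 0.2921944  -0.28718715  0.44882399] [-0.06646949 -0.06473322 -0.07562109] [ 3.13923542e+00 -2.13949028e-03  8.86077272e-03]
```

View pics/wz10.png

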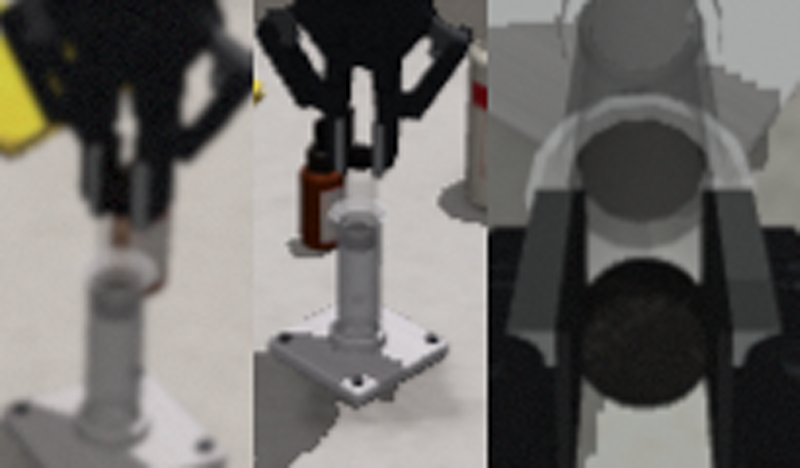

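>>> servo_tool(
  plan=[
    [[0,0,0.2,0,0,0],[0,0,0.4,0,0,0],[0,0,0.6,0,0,0],[0,0,0.8,0,0,0],[0,0,0.8,0,0,0]],
  ],
)

```text
time: 8.75
tool_pos: [0.5589, -0.019, 0.0951]
tcp_rot: [3.139, -0.002, 0.008]
wrist_force: [0.1, -1.1, 0.8]
width: 0.183
```

```bash
python3 - <<'E'
from h import *
s=bot.read_state();print(s['time'],s['tool_pos'],s['width']*85,s['wrist_force'],s['torque'],s['tcp_rot'])
c=snap('side','s11.png');c=snap('scene','c11.png');c=snap('wrist','w11.png')
a=cv2.imread('pics/s11.png')[130:250,280:345];b=cv2.imread('pics/c11.png')[160:280,265:325];d=cv2.imread('pics/w11.png')[205:325,240:320]
cv2.imwrite('pics/wz11.png',cv2.resize(cv2.hconcat([a,b,d]),None,fx=3.9,fy=3.9,interpolation=cv2.INTER_CUBIC))
E
```

```text
8.75 [ 0.55890107 -0.01901584  0.09509246] 15.567737415858154 [ 0.07018273 -1.10870954  0.82776748] [ 0.03735533 -0.06444099  0.00576071] [ 3.13924772e+00 -2.17333598e-03  8.45895813e-03]
```

View pics/wz11.png

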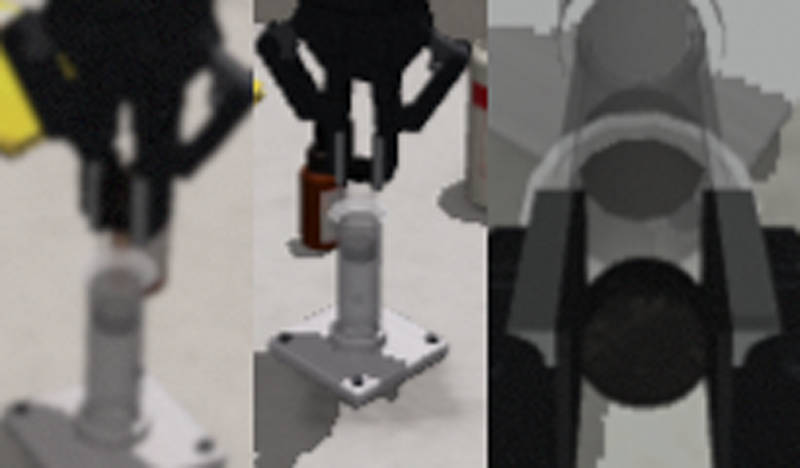

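>>> servo_tool(
  plan=[
    [[0,0,0.2,0,0,0],[0,0,0.4,0,0,0],[0,0,0.6,0,0,0],[0,0,0.7,0,0,0],[0,0,0.7,0,0,0]],
  ],
)

```text
time: 9.32
tool_pos: [0.5586, -0.019, 0.0878]
tcp_rot: [3.139, -0.002, 0.007]
wrist_force: [0.0, 0.2, 0.6]
width: 0.184
```

```bash
python3 - <<'E'
from h import *
s=bot.read_state();print(s['time'],s['tool_pos'],s['width']*85,s['wrist_force'],s['torque'])
E
```

```text
9.3167 [ 0.55860899 -0.01903789  0.08775622] 15.625449905146008 [0.03068901 0.15528558 0.59220177] [ 0.05566395 -0.10775186  0.02791656]
```

>>> servo_tool(
  plan=[
    [[0,0,0,0,0,0],[0,0,0,0,0,0],[0,0,0,0,0,0],[0,0,0,0,0,0],[0,0,0,0,0,0],[0,0,-2,0,0,0],[0,0,-5,0,0,0],[0,0,-8,0,0,0],[0,0,-11,0,0,0],[0,0,-11,0,0,0]],
  ],
  claw=4.5,
)

```text
time: 10.15
tool_pos: [0.5626, -0.0191, 0.2054]
tcp_rot: [3.138, -0.002, 0.026]
wrist_force: [2.1, -0.2, 0.6]
width: 0.528
```

```bash
python3 - <<'E'
from h import *
s=bot.read_state();print(s['time'],s['tool_pos'],s['width']*85,s['wrist_force'])
c=snap('side','s12.png');c=snap('scene','c12.png');c=snap('wrist','w12.png')
a=cv2.imread('pics/s12.png')[130:250,280:345];b=cv2.imread('pics/c12.png')[160:280,265:325];d=cv2.imread('pics/w12.png')[185:305,240:320]
cv2.imwrite('pics/wz12.png',cv2.resize(cv2.hconcat([a,b,d]),None,fx=3.9,fy=3.9,interpolation=cv2.INTER_CUBIC))
E
```

```text
10.15 [ 0.56260655 -0.01911211  0.20544278] 44.8947850869208 [ 2.05171124 -0.16738434  0.57855629]
```

View pics/wz12.png

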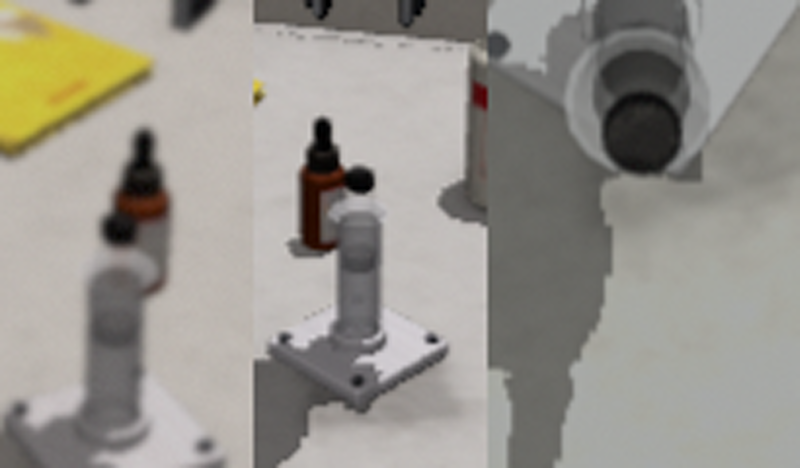

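>>> servo_tool(
  plan=[
    [[-2,-4,0,0,0,0],[-4,-8,0,0,0,0],[-6,-12,0,0,0,0],[-8,-16,2,0,0,0],[-10,-20,4,0,0,0],[-10.8,-21.5,6,0,0,0],[-10.8,-21.5,8,0,0,0],[-10.8,-21.5,8,0,0,0],[-10.8,-21.5,8,0,0,0]],
  ],
)

```text
time: 11.05
tool_pos: [0.4479, 0.1954, 0.1139]
tcp_rot: [3.136, 0.0, -0.002]
wrist_force: [0.5, -0.2, 0.7]
width: 0.526
```

```bash
python3 - <<'E'
from h import *
s=bot.read_state();print(s['time'],s['tool_pos'],s['width']*85,s['wrist_force'],s['tcp_rot'])
c=snap('wrist','w13.png')
E
```

```text
11.05 [0.44792957 0.19536011 0.11390929] 44.730770439332694 [ 0.48476738 -0.15873291  0.67614046] [ 3.13640738e+00  4.43760420e-04 -1.66681998e-03]
```

View pics/w13.png

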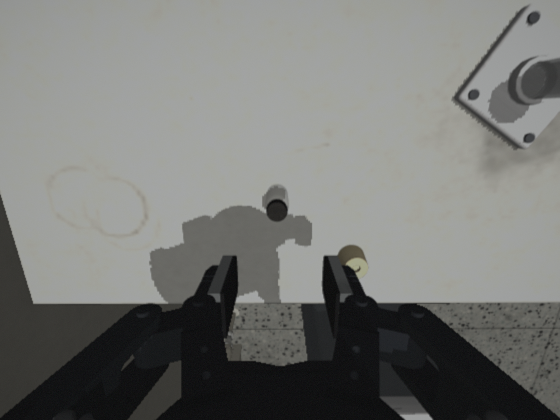

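```bash
python3 - <<'E'
from h import *
c=load('w13');print(atz(c,276.5,210,.057),'cork',atz(c,355,268,.02),atz(c,355,268,.03))
s=bot.read_state();print(s['tool_pos'],s['tcp_rot'])
E
```

```text
[0.45386961 0.19833651 0.057     ] cork [0.38034171 0.11963973 0.02      ] [0.38589068 0.12254218 0.03      ]
[0.45006305 0.19548268 0.11585866] [ 3.13786145e+00 -1.71739419e-03  4.29675714e-03]
```

>>> servo_tool(
  plan=[
    [[0.4,-0.25,3,0,0,0],[0.4,-0.25,5,0,0,0],[0.4,-0.25,7,0,0,0],[0.4,-0.25,7.5,0,0,0],[0.4,-0.25,7.5,0,0,0],[0.4,-0.25,7.5,0,0,0]],
  ],
)

```text
time: 11.6
tool_pos: [0.4557, 0.1973, 0.0422]
tcp_rot: [3.138, -0.004, 0.007]
wrist_force: [-0.5, 0.2, 0.3]
width: 0.528
```

```bash
python3 - <<'E'
from h import *
s=bot.read_state();print(s['time'],s['tool_pos'],s['tcp_rot'])
c=snap('wrist','w14.png');s=bot.read_state();print(s['time'],s['tool_pos'])
cv2.imwrite('pics/wz14.png',cv2.resize(cv2.imread('pics/w14.png')[200:350,180:380],None,fx=3.5,fy=3.5))
E
```

```text
11.6 [0.45574083 0.19734205 0.04216072] [ 3.13832439 -0.00385494  0.0067527 ]
11.65 [0.45617315 0.1977059  0.04269267]
```

View pics/wz14.png

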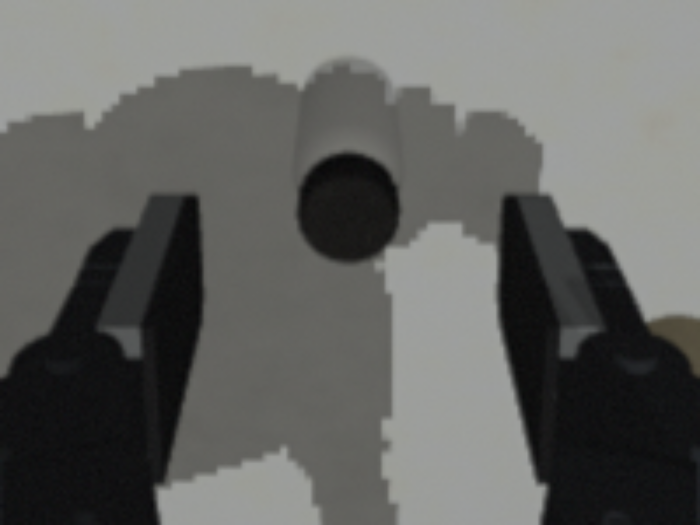

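```bash
python3 - <<'E'
from h import *
c=load('w14');print(atz(c,180+349/3.5,200+207/3.5,.057))
E
```

```text
[0.45440081 0.19809444 0.057     ]
```

>>> servo_tool(
  plan=[
    [[-0.1,-0.05,1,0,0,0],[-0.1,-0.05,2,0,0,0],[-0.1,-0.05,3,0,0,0],[-0.1,-0.05,3.5,0,0,0],[-0.1,-0.05,3.5,0,0,0],[-0.1,-0.05,3.5,0,0,0]],
  ],
)

```text
time: 12.15
tool_pos: [0.4545, 0.1979, 0.0068]
tcp_rot: [3.138, -0.003, 0.006]
wrist_force: [0.8, -1.1, 0.0]
width: 0.526
```

>>> servo_tool(
  plan=[
    [[0,0,0,0,0,0],[0,0,0,0,0,0],[0,0,0,0,0,0],[0,0,0,0,0,0],[0,0,0,0,0,0],[0,0,0,0,0,0],[0,0,0,0,0,0]],
  ],
  claw=0,
)

```text
time: 12.73
tool_pos: [0.4549, 0.198, 0.0072]
tcp_rot: [3.138, -0.003, 0.007]
wrist_force: [0.9, -0.2, 2.4]
width: 0.187
```

```bash
python3 - <<'E'
from h import *
s=bot.read_state();print(s['time'],s['tool_pos'],s['tcp_rot'],s['width']*85,s['wrist_force'])
c=snap('wrist','w15.png');c=snap('side','s15.png')
a=cv2.imread('pics/w15.png')[180:330,180:380];b=cv2.imread('pics/s15.png')[150:300,110:260]
cv2.imwrite('pics/wz15.png',cv2.resize(cv2.hconcat([a,b]),None,fx=2.2,fy=2.2))
E
```

```text
12.7333 [0.45491385 0.19802172 0.00716085] [ 3.13841856e+00 -3.12753614e-03  7.01805666e-03] 15.886256838774031 [ 0.9376555  -0.23687509  2.39063158]
```

View pics/wz15.png

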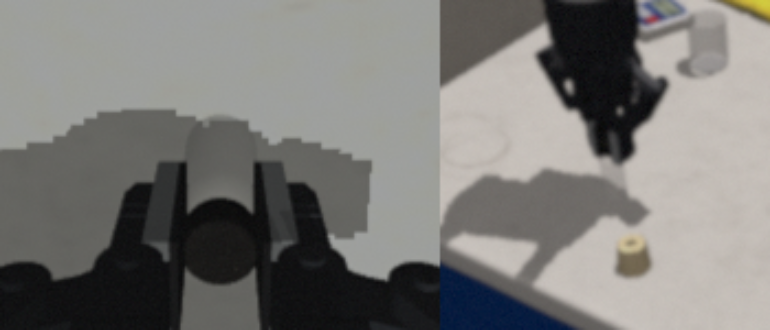

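>>> servo_tool(
  plan=[
    [[0,0,-4,0,0,0],[0,0,-8,0,0,0],[0,0,-12,0,0,0],[0,0,-16.5,0,0,0],[1.5,3.5,-16.5,0,0,0],[3,7,-16.5,0,0,0],[4.5,10.5,-16.5,0,0,0],[6,14,-16.5,0,0,0],[7.5,17.5,-16.5,0,0,0],[9,20,-16.5,0,0,0],[10.35,21.7,-16.5,0,0,0],[10.35,21.7,-16.5,0,0,0],[10.35,21.7,-16.5,0,0,0],[10.35,21.7,-16.5,0,0,0]],
  ],
)

```text
time: 14.0
tool_pos: [0.5565, -0.0183, 0.1727]
tcp_rot: [3.139, -0.004, 0.004]
wrist_force: [0.2, 0.5, -0.3]
width: 0.192
```

```bash
python3 - <<'E'
from h import *
c=snap('side','s16.png');c=snap('scene','c16.png');c=snap('wrist','w16.png')
s=bot.read_state();print(s['time'],s['tool_pos'],s['width']*85,s['wrist_force'],s['tcp_rot'])
a=cv2.imread('pics/s16.png')[110:230,280:345];b=cv2.imread('pics/c16.png')[140:260,265:325];d=cv2.imread('pics/w16.png')[185:305,240:320]
cv2.imwrite('pics/wz16.png',cv2.resize(cv2.hconcat([a,b,d]),None,fx=3.9,fy=3.9,interpolation=cv2.INTER_CUBIC))
E
```

```text
14.15 [ 0.55653419 -0.01759215  0.17307122] 15.828943639710966 [-0.59747597 -0.79649787  0.11383733] [ 3.13871766e+00 -1.06644760e-03  5.95785679e-03]
```

View pics/wz16.png

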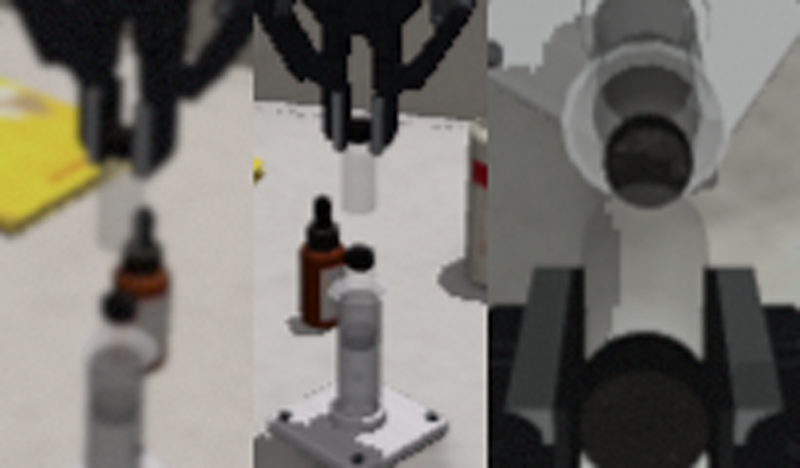

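```bash
python3 - <<'E'
from h import *
c=load('w16');k=3.9
f=lambda u,v,z:print(atz(c,(u-488)/k+240,v/k+185,z))
f(649,160,.1365);f(645,404,.223);f(643,125,.108)
f(646,198,.166) # front bottom edge
E
```

```text
[ 0.55653236 -0.01827879  0.1365    ]
[ 0.5576835  -0.01707121  0.223     ]
[ 0.55382384 -0.01721661  0.108     ]
[ 0.56093573 -0.01752692  0.166     ]
```

>>> servo_tool(
  plan=[
    [[0.15,0.05,1,0,0,0],[0.15,0.05,1.8,0,0,0],[0.15,0.05,2.4,0,0,0],[0.15,0.05,2.4,0,0,0],[0.15,0.05,2.4,0,0,0]],
  ],
)

```text
time: 14.57
tool_pos: [0.5572, -0.0179, 0.1479]
tcp_rot: [3.139, -0.001, 0.002]
wrist_force: [0.9, 0.2, -0.0]
width: 0.185
```

```bash
python3 - <<'E'
from h import *
c=snap('side','s17.png');c=snap('scene','c17.png');c=snap('wrist','w17.png')
s=bot.read_state();print(s['time'],s['tool_pos'],s['width']*85,s['wrist_force'],s['tcp_rot'])
a=cv2.imread('pics/s17.png')[130:230,280:345];b=cv2.imread('pics/c17.png')[150:250,265:325];d=cv2.imread('pics/w17.png')[185:285,240:320]
cv2.imwrite('pics/wz17.png',cv2.resize(cv2.hconcat([a,b,d]),None,fx=3.9,fy=3.9,interpolation=cv2.INTER_CUBIC))
E
```

```text
14.7167 [ 0.55843821 -0.01818994  0.14937881] 15.958073047838045 [ 0.96412003 -0.0568147  -0.57433102] [ 3.13865902e+00 -1.10265737e-03  6.79744704e-03]
```

View pics/wz17.png

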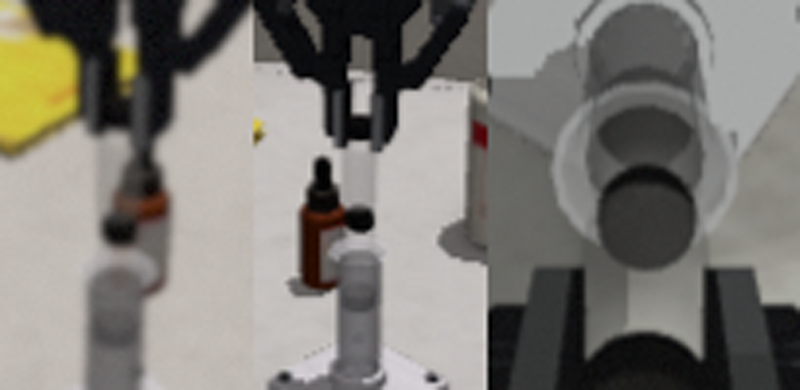

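>>> servo_tool(
  plan=[
    [[0,0,0.3,0,0,0],[0,0,0.6,0,0,0],[0,0,0.9,0,0,0],[0,0,1.2,0,0,0],[0,0,1.5,0,0,0],[0,0,1.8,0,0,0],[0,0,2.1,0,0,0],[0,0,2.4,0,0,0],[0,0,2.4,0,0,0]],
  ],
)

```text
time: 15.47
tool_pos: [0.5581, -0.0182, 0.1245]
tcp_rot: [3.139, -0.001, 0.005]
wrist_force: [0.9, -0.2, 0.9]
width: 0.19
```

```bash
python3 - <<'E'
from h import *
c=snap('side','s18.png');c=snap('scene','c18.png');c=snap('wrist','w18.png')
s=bot.read_state();print(s['time'],s['tool_pos'],s['width']*85,s['wrist_force'],s['tcp_rot'])
a=cv2.imread('pics/s18.png')[130:230,280:345];b=cv2.imread('pics/c18.png')[150:250,265:325];d=cv2.imread('pics/w18.png')[185:285,240:320]
cv2.imwrite('pics/wz18.png',cv2.resize(cv2.hconcat([a,b,d]),None,fx=3.9,fy=3.9,interpolation=cv2.INTER_CUBIC))
E
```

```text
15.6167 [ 0.55790983 -0.01823603  0.12472217] 15.772230399130583 [0.56005987 0.78130998 0.3048927 ] [ 3.13866848e+00 -9.12379579e-04  4.54211859e-03]
```

View pics/wz18.png

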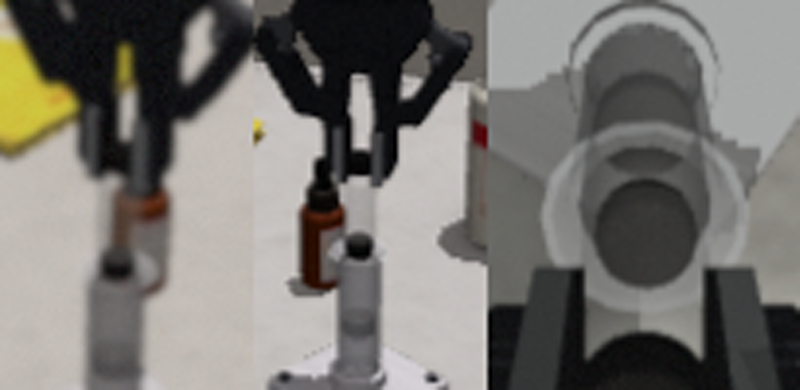

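>>> servo_tool(
  plan=[
    [[0,0,0.25,0,0,0],[0,0,0.5,0,0,0],[0,0,0.75,0,0,0],[0,0,1.0,0,0,0],[0,0,1.25,0,0,0],[0,0,1.5,0,0,0],[0,0,1.75,0,0,0],[0,0,2,0,0,0],[0,0,2,0,0,0]],
  ],
)

```text
time: 16.37
tool_pos: [0.5575, -0.0183, 0.104]
tcp_rot: [3.139, -0.001, 0.003]
wrist_force: [0.3, -0.2, 0.4]
width: 0.186
```

```bash
python3 - <<'E'
from h import *
c=snap('side','s19.png');c=snap('scene','c19.png');c=snap('wrist','w19.png')
s=bot.read_state();print(s['time'],s['tool_pos'],s['width']*85,s['wrist_force'],s['tcp_rot'])
a=cv2.imread('pics/s19.png')[150:250,280:345];b=cv2.imread('pics/c19.png')[160:260,265:325];d=cv2.imread('pics/w19.png')[185:285,240:320]
cv2.imwrite('pics/wz19.png',cv2.resize(cv2.hconcat([a,b,d]),None,fx=3.9,fy=3.9,interpolation=cv2.INTER_CUBIC))
E
```

```text
16.5167 [ 0.55738481 -0.01832952  0.1041225 ] 16.161569398603053 [-0.91523646  0.66574998 -0.58929941] [ 3.13864957e+00 -9.12317969e-04  2.54294213e-03]
```

View pics/wz19.png

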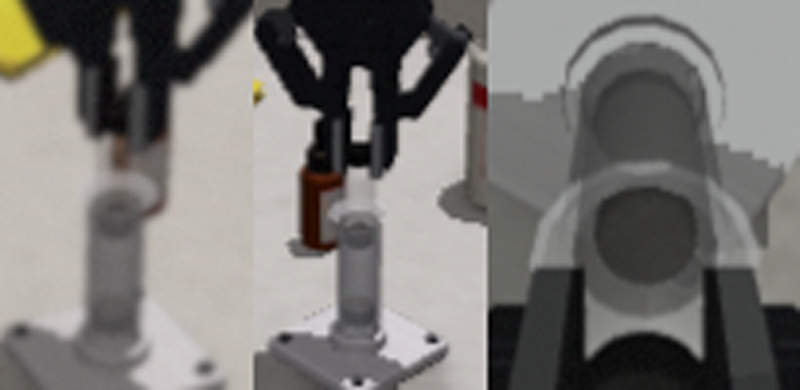

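>>> servo_tool(
  plan=[
    [[0,0,0.25,0,0,0],[0,0,0.5,0,0,0],[0,0,0.75,0,0,0],[0,0,1.0,0,0,0],[0,0,1.2,0,0,0],[0,0,1.35,0,0,0],[0,0,1.4,0,0,0]],
  ],
)

```text
time: 17.1
tool_pos: [0.5572, -0.0183, 0.0897]
tcp_rot: [3.139, -0.001, 0.002]
wrist_force: [-0.3, 0.7, 3.1]
width: 0.185
```

>>> servo_tool(
  plan=[
    [[0,0,0.1,0,0,0],[0,0,0.2,0,0,0]],
  ],
)

```text
time: 17.27
tool_pos: [0.5576, -0.0183, 0.0882]
tcp_rot: [3.139, -0.001, 0.003]
wrist_force: [-1.4, 1.3, 8.4]
width: 0.19
```

```bash
python3 - <<'E'
from h import *
s=bot.read_state();print(s['time'],s['tool_pos'],s['width']*85,s['wrist_force'],s['tcp_rot'])
c=snap('side','s20.png');c=snap('scene','c20.png');c=snap('wrist','w20.png')
a=cv2.imread('pics/s20.png')[150:250,280:345];b=cv2.imread('pics/c20.png')[160:260,265:325];d=cv2.imread('pics/w20.png')[185:285,240:320]
cv2.imwrite('pics/wz20.png',cv2.resize(cv2.hconcat([a,b,d]),None,fx=3.9,fy=3.9,interpolation=cv2.INTER_CUBIC))
E
```

```text
17.2667 [ 0.55762402 -0.01833741  0.08821854] 16.11223988415397 [-1.37058277  1.30434553  8.36985712] [ 3.13870417e+00 -8.95830355e-04  3.01305282e-03]
```

View pics/wz20.png

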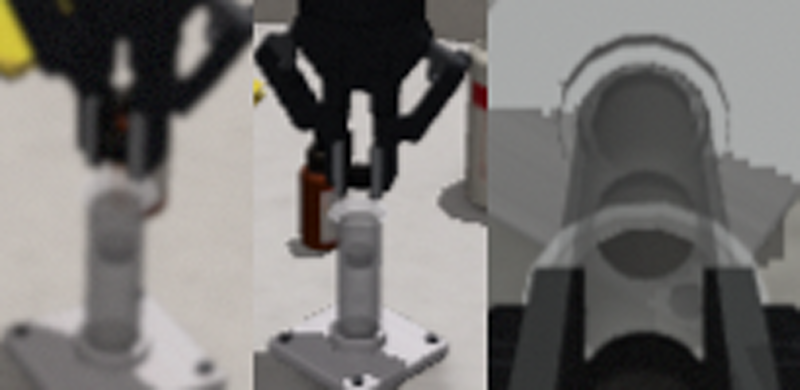

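>>> servo_tool(
  plan=[
    [[0,0,0.1,0,0,0],[0,0,0.2,0,0,0],[0,0,0.2,0,0,0]],
  ],
)

```text
time: 17.67
tool_pos: [0.5586, -0.0184, 0.0882]
tcp_rot: [3.139, -0.001, 0.006]
wrist_force: [-3.2, -0.3, 10.8]
width: 0.184
```

```bash
python3 - <<'E'
from h import *
s=bot.read_state();print(s['time'],s['tool_pos'],s['width']*85,s['wrist_force'])
E
```

```text
17.6667 [ 0.55859073 -0.01837779  0.08819224] 15.659032739186113 [-3.23384402 -0.28612324 10.80474124]
```

>>> servo_tool(
  plan=[
    [[0,0,0.2,0,0,0],[0,0,0.4,0,0,0],[0,0,0.4,0,0,0]],
  ],
)

```text
time: 17.92
tool_pos: [0.5592, -0.0184, 0.088]
tcp_rot: [3.138, -0.001, 0.007]
wrist_force: [-8.4, 1.3, 22.6]
width: 0.188
```

```bash
python3 - <<'E'
from h import *
s=bot.read_state();print(s['time'],s['tool_pos'],s['width']*85,s['wrist_force'])
c=snap('side','s21.png');c=snap('scene','c21.png');c=snap('wrist','w21.png')
a=cv2.imread('pics/s21.png')[150:250,280:345];b=cv2.imread('pics/c21.png')[160:260,265:325];d=cv2.imread('pics/w21.png')[185:285,240:320]
cv2.imwrite('pics/wz21.png',cv2.resize(cv2.hconcat([a,b,d]),None,fx=3.9,fy=3.9,interpolation=cv2.INTER_CUBIC))
E
```

```text
17.9167 [ 0.55915152 -0.01844995  0.08800072] 15.961746146050258 [-8.35050307  1.30057649 22.57471056]
```

View pics/wz21.png

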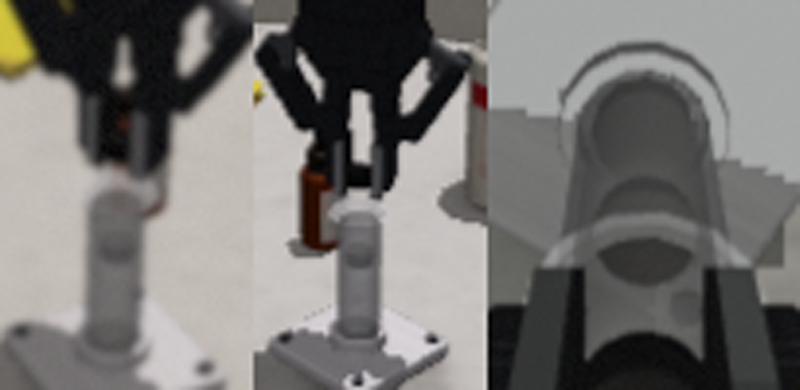

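>>> servo_tool(
  plan=[
    [[0,0,0,0,0,0],[0,0,0,0,0,0]],
  ],
)

```text
time: 18.23
tool_pos: [0.5584, -0.0184, 0.0883]
tcp_rot: [3.138, -0.001, 0.006]
wrist_force: [-2.8, 0.4, 6.8]
width: 0.186
```

>>> servo_tool(
  plan=[
    [[0,0,0,0,0,0],[0,0,0,0,0,0],[0,0,0,0,0,0],[0,0,0,0,0,0],[0,0,0,0,0,0],[0,0,0,0,0,0],[0,0,-2,0,0,0],[0,0,-5,0,0,0],[0,0,-8,0,0,0],[0,0,-11,0,0,0],[0,0,-13,0,0,0],[0,0,-13,0,0,0]],
  ],
  claw=4.5,
)

```text
time: 19.23
tool_pos: [0.5617, -0.0183, 0.2246]
tcp_rot: [3.138, -0.001, 0.022]
wrist_force: [1.4, 1.1, 0.3]
width: 0.527
```

```bash
python3 - <<'E'
from h import *
s=bot.read_state();print(s['time'],s['tool_pos'],s['width']*85,s['wrist_force'])
c=snap('side','s22.png');c=snap('scene','c22.png');c=snap('wrist','w22.png')
a=cv2.imread('pics/s22.png')[150:250,280:345];b=cv2.imread('pics/c22.png')[160:260,265:325];d=cv2.imread('pics/w22.png')[165:265,240:320]
cv2.imwrite('pics/wz22.png',cv2.resize(cv2.hconcat([a,b,d]),None,fx=3.9,fy=3.9,interpolation=cv2.INTER_CUBIC))
C=load('c22');S=load('s22')
for z in(.138,.150):
  p=[.5548,-.0182,z];u=proj(C,p);v=proj(S,p);print((u[0]-265)*3.9+253,(u[1]-160)*3.9,(v[0]-280)*3.9,(v[1]-150)*3.9)
E
```

```text
19.2333 [ 0.56166462 -0.01829457  0.22457208] 44.81377902273382 [1.42869077 1.09253956 0.34622007]
359.2496972734861 168.95329486663798 118.9185784124002 135.09143850112414
359.4153182096936 151.69053395948714 119.66149743886807 113.07775699235079
```

View pics/wz22.png

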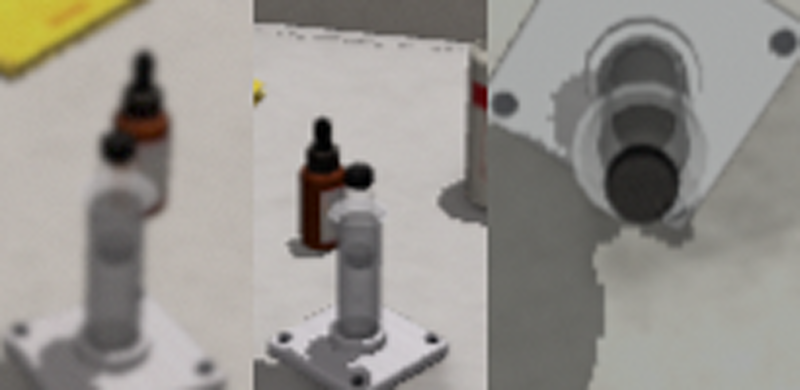

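>>> servo_tool(
  plan=[
    [[0,0,0,0,0,0],[0,0,0,0,0,0],[0,0,0,0,0,0]],
  ],
)

```text
time: 19.63
tool_pos: [0.5565, -0.0179, 0.2158]
tcp_rot: [3.139, -0.001, -0.0]
wrist_force: [0.4, -0.3, 0.1]
width: 0.524
```

```bash
python3 -c "
from h import *
print(finish_job())"
```

```text
the job is handed in; nothing more can be done
None
```

Both vials are in the tube, caps up, one on top of the other, and the job is handed in at about 19.6 s of the 54 s.

- **First vial:** I pushed the right-hand vial down until about half of it was inside the tube, with its cap top about 28 mm above the rim. Then I let go of it.
- **Second vial:** I set the left-hand vial on the first one's cap and pushed straight down. The tool stopped at the height worked out for the follower being on the bottom. Raising the push from 8 N to 23 N moved it only about 0.2 mm, so I take that as the follower hard on the bottom.
- **Last check:** after release, the scene and side pictures show the upper cap top within about 1 pixel (roughly 2–3 mm) of where it should be, about 30 mm above the rim. The gripper was open, raised clear and touching nothing.
- **What disagreed:** in the pictures the fingertips sit about 28 mm short of the stated TCP. Because of this, the first attempt to grip closed on air just above the cap and disturbed nothing. I allowed for the offset from then on. TCP position readings also wandered by 1–2 mm.

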